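# Uncover the bearing housing and fit its shaft

### The job

Lift the two spacer plates off the bearing housing and set them in one neat pile on the middle of the cork mat. Then take the stepped shaft from its stand and start it, collar up, edge-first in the housing's tight bore: clearly tilted, about 15 degrees, with its lower edge inside the mouth; straighten it, lower it lightly until it stands on the plug inside with its collar still well clear of the housing, and let go. Finally push it down from above until the collar sits fully home on the housing, and leave the flange ring, the angle bracket and the stop box alone.

Things in the scene. Friction and masses are not known exactly. Their poses are not given: they have to be found in the camera images.
- plate_upper_center (a point): Centre of the upper of two identical bare aluminium spacer plates lying one on the other on the housing, over its bore: 110 x 64 x 14 mm (its x, y, z), 0.26 kg, four small dark dots near the corners. Centre is 7 mm below its top face. At the start x, y and yaw follow the housing within 4 mm and 0.06 rad.
- plate_lower_center (a point): Centre of the lower of the two identical spacer plates, 110 x 64 x 14 mm (its x, y, z), 0.26 kg; it lies straight on the housing's top face.
- bore_mouth (a point): Centre of the mouth of the upright bore in the top of the fixed bearing housing, 75 mm above the table. Housing: grey block 80 x 60 mm (x, y) on an aluminium foot 130 x 110 x 12 mm, with a dark round boss (44 mm wide, 10 mm out, 42 mm up) on its +x side. Bore: diameter 33.5 mm (shaft's journal 32 mm), 1.5 mm chamfer, open down to the plug.
- plug (a joint): How far (m) the brass plug in the bore is pushed down: at 0 its top lies 24 mm below the mouth, at its limit of 0.022, 46 mm below. Starts between 0 and 0.006. Held by 9 N of friction plus damping of 80 N per m/s, no spring: it carries the shaft's weight and stays where it is left.
- shaft_center (a point): Centre, half-way up, of the upright steel stepped shaft, z towards its grip end; 118 mm long, about 0.26 kg. From the foot up: journal 32 mm diameter, 45 mm long, 1.5 mm chamfer at the foot; collar 48 mm diameter, 8 mm; grip stub 26 mm diameter, 65 mm long (from 6 mm below to 59 mm above the centre). Home: collar on the housing, foot 45 mm below the mouth. Its yaw means nothing.
- shaft_foot (a point): Centre of the shaft's foot face, the end that goes into the bore. At the start it stands in the stand, 6 mm above the table.
- stand_hole0 (a point): Centre of the mouth of the hole in the fixed white plastic shaft stand, a block 90 x 90 mm, 26 mm high; the hole is 38 mm wide and 20 mm deep. The shaft starts in it, with its collar's underside 25 mm above the stand.
- mat_top (a point): Centre of the top face of the fixed cork mat, 160 x 120 mm (its x, y), 6 mm thick, where the plates are to be piled.
- flange_ring: Bystander: loose aluminium ring, 84 mm outside diameter, 60 mm inside, 25 mm high, origin under its centre.
- bracket: Bystander: loose aluminium angle bracket, foot 80 x 55 mm, upright leg 85 mm high near its +x end, origin under the foot's centre.
- stop_box: Bystander: fixed white control box with a red mushroom button, 100 x 140 mm, 107 mm high with the button, origin under its centre.
Not all that is in view belongs to the job. What is shaped like the part that bears bore_mouth but blue or orange is not meant.

How it is judged:
On the way, in this order (a step that is already met when the one before it is completed fails the run):
1. one spacer plate lies flat on the cork mat (((horizontal distance between plate_upper_center and mat_top below 0.03 m and z of plate_upper_center in the frame of mat_top below 0.01 m and angle between plate_upper_center's own z axis and vertical below 0.1 rad) or (horizontal distance between plate_lower_center and mat_top below 0.03 m and z of plate_lower_center in the frame of mat_top below 0.01 m and angle between plate_lower_center's own z axis and vertical below 0.1 rad))), for 0.2 s.
2. both plates lie released in one neat pile on the mat ((((horizontal distance between plate_upper_center and mat_top below 0.03 m and z of plate_upper_center in the frame of mat_top below 0.01 m and angle between plate_upper_center's own z axis and vertical below 0.1 rad) and horizontal distance between plate_upper_center and plate_lower_center below 0.02 m and z of plate_lower_center in the frame of mat_top between 0.017 and 0.025 m and angle between plate_lower_center's own z axis and vertical below 0.1 rad and angle between the x axis of plate_upper_center and the x axis of plate_lower_center, either way round below 0.3 rad) or ((horizontal distance between plate_lower_center and mat_top below 0.03 m and z of plate_lower_center in the frame of mat_top below 0.01 m and angle between plate_lower_center's own z axis and vertical below 0.1 rad) and horizontal distance between plate_lower_center and plate_upper_center below 0.02 m and z of plate_upper_center in the frame of mat_top between 0.017 and 0.025 m and angle between plate_upper_center's own z axis and vertical below 0.1 rad and angle between the x axis of plate_lower_center and the x axis of plate_upper_center, either way round below 0.3 rad)) and contact force between the fingers and plate_upper below 0.1 N and contact force between the fingers and plate_lower below 0.1 N), for 0.2 s.
3. the shaft is in the bore's mouth edge-first: tilted by more than 8 degrees, collar up, the centre of its foot below the level of the mouth (angle between shaft_center's own z axis and vertical between 0.14 and 0.9 rad and z of shaft_foot in the frame of bore_mouth between -0.02 and 0 m and horizontal distance between shaft_foot and bore_mouth below 0.012 m), for 0.1 s.
4. the shaft stands straightened (within 6 degrees) and released in the bore, foot 12 to 39 mm down, collar still 6 mm or more clear of the housing (angle between shaft_center's own z axis and vertical below 0.105 rad and z of shaft_foot in the frame of bore_mouth between -0.039 and -0.012 m and horizontal distance between shaft_foot and bore_mouth below 0.004 m and contact force between the fingers and shaft below 0.1 N), for 0.2 s.
At the end, for the whole second after the job is handed in: Shaft upright (3 degrees), released, in the bore, its collar within 2 mm of the housing's top; both plates flat in one pile on the mat, the bottom one within 30 mm of the mat's centre, the other within 20 mm of it, long sides within 17 degrees (z of shaft_foot in the frame of bore_mouth below -0.043 m and horizontal distance between shaft_foot and bore_mouth below 0.003 m and angle between shaft_center's own z axis and vertical below 0.05 rad and contact force between the fingers and shaft below 0.1 N and (((horizontal distance between plate_upper_center and mat_top below 0.03 m and z of plate_upper_center in the frame of mat_top below 0.01 m and angle between plate_upper_center's own z axis and vertical below 0.1 rad) and horizontal distance between plate_upper_center and plate_lower_center below 0.02 m and z of plate_lower_center in the frame of mat_top between 0.017 and 0.025 m and angle between plate_lower_center's own z axis and vertical below 0.1 rad and angle between the x axis of plate_upper_center and the x axis of plate_lower_center, either way round below 0.3 rad) or ((horizontal distance between plate_lower_center and mat_top below 0.03 m and z of plate_lower_center in the frame of mat_top below 0.01 m and angle between plate_lower_center's own z axis and vertical below 0.1 rad) and horizontal distance between plate_lower_center and plate_upper_center below 0.02 m and z of plate_upper_center in the frame of mat_top between 0.017 and 0.025 m and angle between plate_upper_center's own z axis and vertical below 0.1 rad and angle between the x axis of plate_lower_center and the x axis of plate_upper_center, either way round below 0.3 rad))); the robot touches nothing.
It fails at once if the flange ring is displaced by more than 20 mm (distance of flange_ring from where it was at the start of the episode above 0.02 m).
It fails at once if the angle bracket is displaced by more than 20 mm (distance of bracket from where it was at the start of the episode above 0.02 m).
It fails at once if the stop box is touched hard (over 5 N) (contact force between the arm and stop_box above 5 N).
It fails at once if the stop box is touched hard (over 5 N) by the fingers (contact force between the fingers and stop_box above 5 N).
It also fails if it takes over 72 s, if anything falls off the work surface, if the arm or the gripper's body presses on something with over 40 N, if the wrist force passes 120 N, or if a joint passes its speed limit or range.

### The arm

A 6-joint arm with a two-finger parallel gripper is mounted at the origin on the work surface. World frame = base frame: x ahead of the robot, y to its left, z up, the work surface at z = 0. Lengths are in m, angles in rad, forces in N, time in s.
With the tool pointing down it reaches from about 0.3 to 0.775 m from the base axis. Payload 14.6 kg.
Tool frame: the origin (TCP) lies midway between the tips of the shut fingers; the grasp point (between the pads) lies 19 mm behind it; z points along the fingers, y is the line along which they close (so a half turn about z gives the same grasp; the last joint's range is limited). The gripper opens to 94 mm and grips with 3 to 60 N. Pads are 16 mm wide; open, the fingers measure 119 mm over their backs; the gripper's body (75 mm by 177 mm) begins 78 mm behind the grasp point.
Start: joints at [-1.241, 0.3, 1.521, -0, 1.321, -0.067], TCP at [0.213, -0.507, 0.205] pointing down, gripper open.
Joint ranges: [-3.03, 3.03], [-0.79, 2.21], [0.23, 2.52], [-1.04, 4.18], [0, 3.07], [-2.55, 2.55]. Speed limits (rad/s): [2.22, 2.22, 2.57, 3.14, 3.14, 3.14].

### API

Orientations are given as [roll, pitch, yaw] about the fixed x, y, z axes, in that order (R = Rz(yaw) Ry(pitch) Rx(roll)).
In Python, from station import ctrl gives the robot as it stands. The module is installed in compiled form; this text tells all that it offers.
- The arm moves only by the tool servo_tool, never from a script. Its argument "plan" is a list of rows, each a list of 7 numbers: the opening in per cent of the stroke, from 0 (shut) to 100 (fully open), then the shift along the tool's x, y, z in m, then the turn, a rotation vector about the tool's x, y, z in rad. A call has exactly 8 rows; each row shifts and turns the commanded pose from where the row before left it, along the tool's axes as they then stand; what a row does not reach is not made up. A row lasts 1/8 s, in which the tool goes at most 62.5 mm and 10.7 degrees, less where a joint would pass 70% of its speed; a pose out of reach is approached as far as the arm can. A call with a gripper value outside its range is refused whole. The fingers move at their own pace and stop on an object; "force" is the grip in N (left out, the last holds). Time passes only in rows, so rows that do not move let the fingers close, or fill a call up. It gives the time, the measured TCP pose, the force, the opening and the grip force at its end, in the units of the state.
- ctrl.get_obs(): the state, without advancing time (a new reading comes with each control period).
- ctrl.camera(name): name is "side" or "top" or "wrist"; returns a dict with "pixels" (384x512x3 uint8, red, green, blue), "z_map" (384x512 float32, m along the optical axis (not along the pixel's ray), 0 where there is no reading), "mtx" (3x3 intrinsics, pixels), "pose" (4x4, takes a point from camera to world coordinates). Camera axes: x right, y up, looking along -z (the intrinsics and any distortion apply to the point x, -y, -z); pixel columns grow to the right and rows downward; lengths in m; the calibration is good to about 2 mm. A picture is of the moment at which its call begins.
- ctrl.hand_in(): hands the job in; it is judged then, once.
The state is a dict: "time_s": time; "qpos": joint angles; "joint_vel": joint speeds; "tau": joint torques, N m; "ee_pos": TCP position; "eef_rot": TCP orientation; "force": force on the tool from outside, world axes, zero at the start; "moment": the same for the moment, N m; "grip_width": finger opening in m; "grip_force": force on a finger pad.
Only numpy, scipy, OpenCV 4.12 (cv2) and the standard library are available. Lean on these libraries where they do the work, as an engineer would, in place of code of your own. Each camera call takes 0.05 s, during which the arm holds its last target. There are 200 camera calls.

## Working session

There is one attempt and no reset: what is moved stays moved. The work goes in short steps, Python scripts to look and compute and a tool call to move; the robot and the scene stay as the last step left them, time stands still between calls to the robot, and variables do not carry over. Pictures are saved under pics/ and viewed, at most 10 in all, crops included, and the job is handed in when it is done.

Besides the shell and the picture viewer there is one more tool, called after ">>>" as name(argument=value, ...) on one line, values as JSON. servo_tool: Moves the arm, as the interface text tells. Its arguments: {"type":"object","properties":{"plan":{"type":"array","items":{"type":"array","items":{"type":"number"}}},"force":{"type":"number"}},"required":["plan"]}

```bash
mkdir -p pics; cat > h.py <<'E'
import numpy as np, cv2
from station import ctrl
from scipy.spatial.transform import Rotation as R
def shot(n):
    c=ctrl.camera(n); d=c["z_map"].astype(float); K=c["mtx"]; T=np.array(c["pose"])
    v,u=np.mgrid[0:384,0:512]
    P=np.stack([(u-K[0,2])/K[0,0]*d,-(v-K[1,2])/K[1,1]*d,-d],-1)
    W=P@T[:3,:3].T+T[:3,3]; W[d==0]=np.nan
    return c["pixels"],W,c
def save(n,im): cv2.imwrite("pics/"+n+".png",cv2.cvtColor(im,cv2.COLOR_RGB2BGR))
E
python3 - <<'E'
from h import *
a,W,c=shot("top"); b,W2,c2=shot("side")
save("ts",np.vstack([a,b])[:, :][::1] if 0 else cv2.resize(np.hstack([a,b]),(800,300)))
save("top",a)
np.savez("s.npz",a=a,W=W,b=b,W2=W2)
print(c["pose"],c["mtx"],c2["pose"],c.keys()); print(ctrl.get_obs())
E
```

```text
[[-2.14887408e-02  9.95632840e-01 -9.08486804e-02  4.22275962e-01]
 [-9.99768333e-01 -2.15116601e-02  7.27003846e-04  1.59997145e-02]
 [-1.23047703e-03  9.08432562e-02  9.95864443e-01  1.18840070e+00]
 [ 0.00000000e+00  0.00000000e+00  0.00000000e+00  1.00000000e+00]] [[413.31290216   0.         254.7881399 ]
 [  0.         413.31290216 189.78478537]
 [  0.           0.           1.        ]] [[-0.98172574  0.10661386 -0.15763266  0.37577864]
 [-0.19018789 -0.52108397  0.83204571  0.80496757]
 [ 0.00656775  0.84682051  0.53183822  0.61600755]
 [ 0.          0.          0.          1.        ]] dict_keys(['pixels', 'z_map', 'mtx', 'pose'])
{'time_s': 0.1, 'qpos': array([-1.24061376e+00,  3.00426600e-01,  1.52150809e+00, -4.00301999e-05,
        1.32068962e+00, -6.65935687e-02]), 'joint_vel': array([-2.45600151e-04,  4.42565293e-04, -7.71268429e-04, -1.71665743e-03,
       -2.44243793e-05, -7.49480046e-04]), 'tau': array([ 3.32583932e-04, -5.32650733e+01, -3.53285694e+01,  7.10368180e-02,
        2.35494808e-02, -6.61667013e-05]), 'ee_pos': array([ 0.21246205, -0.5070575 ,  0.20494161]), 'eef_rot': array([-3.14056069e+00, -2.99630185e-05,  3.96786047e-01]), 'force': array([-0.04223229,  0.01975198,  0.42713312]), 'moment': array([-0.04540204,  0.00665954, -0.03553206]), 'grip_force': 0.0, 'grip_width': 0.09385415077069255}
```

View pics/top.png

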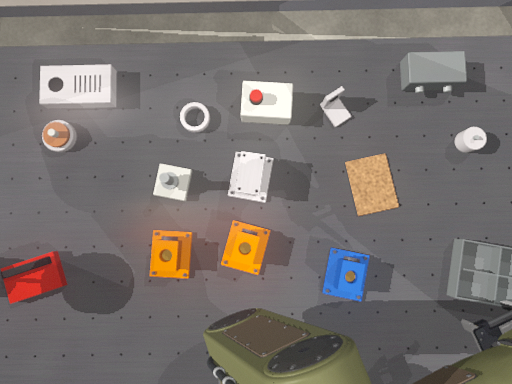

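View pics/ts.png

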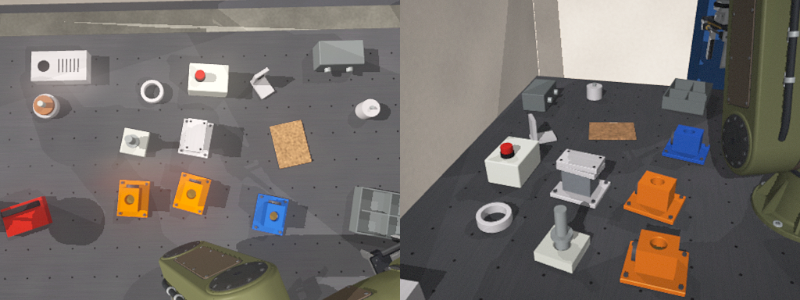

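The top view shows the plates on the housing at (250,176), the cork mat at (372,184), and the stand with the shaft at (172,182). The stop box is at (267,102), the bracket at (337,106) and the ring at (195,117).

```bash
cat > m.py <<'E'
from h import *
def rect(W,m,lab):
    p=W[m][:,:2].astype(np.float32); z=np.median(W[m][:,2])
    r=cv2.minAreaRect(p*1000); b=cv2.boxPoints(r)
    e=b[1]-b[0]; f=b[2]-b[1]; L=e if np.linalg.norm(e)>np.linalg.norm(f) else f
    print(lab,m.sum(),np.round(r[0],1),np.round(r[1],1),"z%.4f"%z,"longyaw %.3f"%(np.arctan2(L[1],L[0])%np.pi))
def box(c,r=45):
    m=np.zeros((384,512),bool); m[c[1]-r:c[1]+r,c[0]-r:c[0]+r]=1; return m
if __name__=="__main__":
    s=np.load("s.npz"); W=s["W"]; a=s["a"].astype(int); z=W[...,2]
    rect(W,box((250,176),35)&(z>.094)&(z<.112),"plates")
    rect(W,box((250,176),35)&(z>.006)&(z<.018),"foot")
    rect(W,box((372,184))&(a[...,0]-a[...,2]>40),"mat")
    rect(W,box((172,182),30)&(z>.02)&(z<.032),"stand")
    rect(W,box((172,182),30)&(z>.118)&(z<.13),"shafttop")
    rect(W,box((172,182),30)&(z>.045)&(z<.065),"collar")
    for n,c in dict(ring=(195,117),box=(267,102),brk=(337,106),or1=(245,248),or2=(171,254)).items():
        rect(W,box(c,30)&(z>.014),n)
    W2=s["W2"];z=W2[...,2]
    for n,(x0,y0,x1,y1) in dict(sh=(180,250,250,330)).items(): pass
    print(np.round(W[150:200:10,252],3).tolist())
    print(np.round(W[182,150:195:3],3).tolist())
E
python3 m.py
```

```text
plates 994 [567.5  27.8] [ 63.9 109.6] z0.1034 longyaw 2.973
foot 722 [567.7  19.6] [193.2 194.7] z0.0122 longyaw 1.633
mat 2368 [nan nan] [0. 0.] znan longyaw nan
stand 748 [557.7 250.5] [91.3 90. ] z0.0262 longyaw 1.354
shafttop 82 [556.9 251.5] [23.9 23.8] z0.1234 longyaw 1.471
collar 135 [556.3 248.8] [42.7 47. ] z0.0591 longyaw 2.528
ring 365 [745.6 185.6] [81.2 83.4] z0.0244 longyaw 3.140
box 2021 [775.5 -21.7] [140.2 101.3] z0.0749 longyaw 1.487
brk 230 [ 759.1 -222.9] [72.8 56.9] z0.0687 longyaw 0.549
or1 1010 [369.5  46.4] [107.7 128.9] z0.0726 longyaw 2.838
or2 1101 [354.8 257.1] [108.8 128.8] z0.0716 longyaw 3.071
[[0.647, 0.021, 0.001], [0.601, 0.021, 0.103], [0.574, 0.021, 0.107], [0.547, 0.022, 0.102], [0.521, 0.023, 0.106]]
[[nan, nan, nan], [0.56, 0.31, -0.004], [0.557, 0.295, 0.024], [0.556, 0.286, 0.025], [0.552, 0.27, 0.059], [0.545, 0.248, 0.119], [0.547, 0.244, 0.104], [0.55, 0.242, 0.073], [0.552, 0.237, 0.056], [0.551, 0.229, 0.058], [0.555, 0.226, 0.025], [0.555, 0.218, 0.025], [0.554, 0.209, 0.03], [0.557, 0.204, 0.004], [0.557, 0.196, 0.003]]
```

```bash
cat > go.py <<'E'
# usage: go.py n x y z yaw [tiltvec rx ry] : rows in tool frame from measured pose
import sys
from h import *
def plan(n,p,yaw,rv=(0,0,0),start=None):
    o=ctrl.get_obs(); p0=np.array(o["ee_pos"]); r0=R.from_euler("xyz",o["eef_rot"])
    r1=R.from_rotvec(rv)*R.from_euler("xyz",[np.pi,0,yaw]); p=np.array(p,float)
    step=(r0.inv()*r1).as_rotvec()/n; D=(p-p0)/n
    print("t%.2f from"%o["time_s"],np.round(p0,4),np.round(o["eef_rot"],3),"w%.4f"%o["grip_width"],"F",np.round(o["force"],1))
    for i in range(n):
        ri=r0*R.from_rotvec(step*i); print([round(float(v),4) for v in np.r_[ri.inv().apply(D),step]])
if __name__=="__main__":
    a=[float(v) for v in sys.argv[1:]]
    plan(int(a[0]),a[1:4],a[4],a[5:8] if len(a)>5 else (0,0,0))
E
python3 - <<'E'
from m import *
s=np.load("s.npz"); W=s["W"]; a=s["a"].astype(int); z=W[...,2]
rect(W,box((372,184))&(a[...,0]-a[...,2]>40)&(z>-.01)&(z<.02),"mat")
E
python3 go.py 16 0.567 0.028 0.22 -0.169
```

```text
mat 2356 [ 539.6 -321.3] [161.6 124.9] z0.0067 longyaw 0.192
t0.10 from [ 0.2125 -0.5071  0.2049] [-3.141 -0.     0.397] w0.0939 F [-0.   0.   0.4]
[0.0334, -0.0223, -0.0009, -0.0001, 0.0, 0.0354]
[0.0326, -0.0234, -0.0009, -0.0001, 0.0, 0.0354]
[0.0317, -0.0246, -0.0009, -0.0001, 0.0, 0.0354]
[0.0308, -0.0257, -0.0009, -0.0001, 0.0, 0.0354]
[0.0299, -0.0268, -0.0009, -0.0001, 0.0, 0.0354]
[0.0289, -0.0278, -0.0009, -0.0001, 0.0, 0.0354]
[0.0279, -0.0288, -0.0009, -0.0001, 0.0, 0.0354]
[0.0269, -0.0298, -0.0009, -0.0001, 0.0, 0.0354]
[0.0258, -0.0307, -0.0009, -0.0001, 0.0, 0.0354]
[0.0247, -0.0316, -0.0009, -0.0001, 0.0, 0.0354]
[0.0236, -0.0325, -0.0009, -0.0001, 0.0, 0.0354]
[0.0224, -0.0333, -0.0009, -0.0001, 0.0, 0.0354]
[0.0212, -0.034, -0.0009, -0.0001, 0.0, 0.0354]
[0.02, -0.0348, -0.0009, -0.0001, 0.0, 0.0354]
[0.0188, -0.0355, -0.0009, -0.0001, 0.0, 0.0354]
[0.0175, -0.0361, -0.0009, -0.0001, 0.0, 0.0354]
```

>>> servo_tool(plan=[[100,0.033,-0.022,-0.001,0,0,0.035],[100,0.033,-0.023,-0.001,0,0,0.035],[100,0.032,-0.025,-0.001,0,0,0.035],[100,0.031,-0.026,-0.001,0,0,0.035],[100,0.03,-0.027,-0.001,0,0,0.035],[100,0.029,-0.028,-0.001,0,0,0.035],[100,0.028,-0.029,-0.001,0,0,0.035],[100,0.027,-0.03,-0.001,0,0,0.035]], force=30)

```text
time_s: 1.1
ee_pos: [0.3907, -0.2372, 0.2133]
eef_rot: [-3.141, 0.0, 0.116]
force: [-0.1, 0.1, -0.1]
grip_width: 0.0937
grip_force: 0.0
```

>>> servo_tool(plan=[[100,0.026,-0.031,-0.001,0,0,0.035],[100,0.025,-0.032,-0.001,0,0,0.035],[100,0.024,-0.033,-0.001,0,0,0.035],[100,0.022,-0.033,-0.001,0,0,0.035],[100,0.021,-0.034,-0.001,0,0,0.035],[100,0.02,-0.035,-0.001,0,0,0.035],[100,0.019,-0.036,-0.001,0,0,0.035],[100,0.018,-0.036,-0.001,0,0,0.035]])

```text
time_s: 2.1
ee_pos: [0.5678, 0.0327, 0.2212]
eef_rot: [3.141, 0.001, -0.164]
force: [-0.5, -0.0, 0.5]
grip_width: 0.0936
grip_force: 0.0
```

```bash
python3 - <<'E'
from m import *
a,W,c=shot("wrist"); save("w1",a); np.savez("w1.npz",a=a,W=W); z=W[...,2]
print(c["pose"][:3,3]); near=(np.hypot(W[...,0]-.567,W[...,1]-.028)<.085)
rect(W,near&(z>.097)&(z<.112),"plates")
E
python3 go.py 1 0.567 0.028 0.13 -0.169
```

```text
[0.64520275 0.0201307  0.39858027]
plates 6463 [567.7  28.4] [ 64.  109.7] z0.1011 longyaw 2.977
t2.15 from [0.5693 0.0359 0.221 ] [-3.141  0.    -0.164] w0.0939 F [ 2.3  2.1 -0.3]
[-0.001, 0.0083, 0.091, -0.0009, 0.0004, 0.0048]
```

View pics/w1.png

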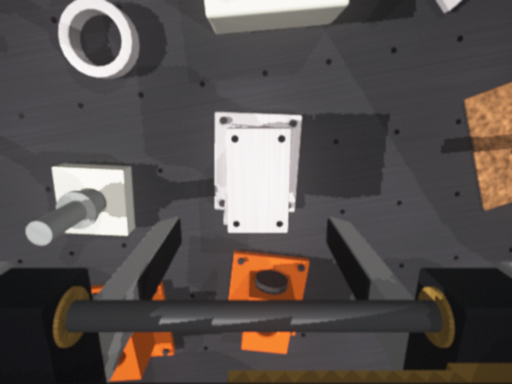

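The wrist view shows the plate pile at (258,180), square to the tool, with the shaft at (65,215). I'm going down to grip only the upper plate.

>>> servo_tool(plan=[[100,0,0.004,0.03,0,0,0],[100,0,0.004,0.03,0,0,0],[100,0,0,0.03,0,0,0],[100,0,0,0.025,0,0,0],[100,0,0,0.011,0,0,0],[100,0,0,0.003,0,0,0],[100,0,0,0,0,0,0],[100,0,0,0,0,0,0]], force=30)

```text
time_s: 3.15
ee_pos: [0.5664, 0.0236, 0.0933]
eef_rot: [-3.141, -0.001, -0.163]
force: [0.2, 0.2, -0.9]
grip_width: 0.0939
grip_force: 0.0
```

>>> servo_tool(plan=[[50,0,0,0,0,0,0],[50,0,0,0,0,0,0],[50,0,0,0,0,0,0],[50,0,0,0,0,0,0],[50,0,0,0,0,0,0],[50,0,0,0,0,0,0],[50,0,0,-0.01,0,0,0],[50,0,0,-0.03,0,0,0]])

```text
time_s: 4.15
ee_pos: [0.5651, 0.0233, 0.1318]
eef_rot: [3.141, 0.003, -0.163]
force: [0.5, -0.6, -0.9]
grip_width: 0.0636
grip_force: 30.0
```

```bash
python3 go.py 16 0.5396 -0.3213 0.14 0.192
```

```text
t4.15 from [0.5651 0.0233 0.1318] [ 3.141e+00  3.000e-03 -1.630e-01] w0.0636 F [ 0.5 -0.6 -0.9]
[0.0019, 0.0215, -0.0005, 0.0, 0.0002, -0.0222]
[0.0014, 0.0216, -0.0005, 0.0, 0.0002, -0.0222]
[0.001, 0.0216, -0.0005, 0.0, 0.0002, -0.0222]
[0.0005, 0.0216, -0.0005, 0.0, 0.0002, -0.0222]
[0.0, 0.0216, -0.0005, 0.0, 0.0002, -0.0222]
[-0.0005, 0.0216, -0.0005, 0.0, 0.0002, -0.0222]
[-0.0009, 0.0216, -0.0005, 0.0, 0.0002, -0.0222]
[-0.0014, 0.0216, -0.0005, 0.0, 0.0002, -0.0222]
[-0.0019, 0.0215, -0.0005, 0.0, 0.0002, -0.0222]
[-0.0024, 0.0215, -0.0005, 0.0, 0.0002, -0.0222]
[-0.0029, 0.0214, -0.0005, 0.0, 0.0002, -0.0222]
[-0.0033, 0.0213, -0.0005, 0.0, 0.0002, -0.0222]
[-0.0038, 0.0213, -0.0005, 0.0, 0.0002, -0.0222]
[-0.0043, 0.0212, -0.0005, 0.0, 0.0002, -0.0222]
[-0.0047, 0.0211, -0.0005, 0.0, 0.0002, -0.0222]
[-0.0052, 0.021, -0.0005, 0.0, 0.0002, -0.0222]
```

>>> servo_tool(plan=[[50,0.002,0.0215,0,0,0,-0.022],[50,0.0015,0.0215,0,0,0,-0.022],[50,0.001,0.0215,0,0,0,-0.022],[50,0.0005,0.0215,0,0,0,-0.022],[50,0,0.0215,0,0,0,-0.022],[50,-0.0005,0.0215,0,0,0,-0.022],[50,-0.001,0.0215,0,0,0,-0.022],[50,-0.0015,0.0215,0,0,0,-0.022]])

```text
time_s: 5.15
ee_pos: [0.5529, -0.1491, 0.1327]
eef_rot: [3.141, 0.0, 0.013]
force: [0.9, 0.8, -1.7]
grip_width: 0.0635
grip_force: 30.0
```

>>> servo_tool(plan=[[50,-0.002,0.0215,0,0,0,-0.022],[50,-0.0025,0.0215,0,0,0,-0.022],[50,-0.003,0.0215,0,0,0,-0.022],[50,-0.0035,0.0215,0,0,0,-0.022],[50,-0.004,0.0215,0,0,0,-0.022],[50,-0.0045,0.0215,0,0,0,-0.022],[50,-0.005,0.021,0,0,0,-0.022],[50,0,0,0,0,0,0]])

```text
time_s: 6.15
ee_pos: [0.5401, -0.3009, 0.1325]
eef_rot: [-3.142, 0.001, 0.165]
force: [0.2, 0.3, -2.4]
grip_width: 0.0639
grip_force: 30.0
```

```bash
python3 - <<'E'
from m import *
a,W,c=shot("top"); z=W[...,2]
rect(W,box((250,176),35)&(z>.08)&(z<.098),"lower")
rect(W,box((372,184))&(z>.11)&(z<.15),"held")
E
python3 go.py 1 0.5396 -0.3213 0.02 0.192
```

```text
lower 972 [568.3  29.1] [ 63.9 110.3] z0.0894 longyaw 2.881
held 99 [ 559.7 -273.8] [ 46.1 100.9] z0.1433 longyaw 2.739
t6.20 from [ 0.5403 -0.3     0.1324] [-3.141e+00  1.000e-03  1.650e-01] w0.0636 F [ 0.   0.1 -2.1]
[-0.0041, 0.0209, 0.1124, -0.0003, 0.0005, -0.0265]
```

>>> servo_tool(plan=[[50,-0.002,0.0105,0.02,0,0,-0.013],[50,-0.002,0.0105,0.025,0,0,-0.013],[50,0,0,0.025,0,0,0],[50,0,0,0.02,0,0,0],[50,0,0,0.015,0,0,0],[50,0,0,0.009,0,0,0],[50,0,0,0.005,0,0,0],[50,0,0,0,0,0,0]])

```text
time_s: 7.2
ee_pos: [0.5404, -0.3212, 0.0136]
eef_rot: [3.141, -0.0, 0.193]
force: [0.3, -0.3, -2.1]
grip_width: 0.0634
grip_force: 30.0
```

>>> servo_tool(plan=[[50,0,0,0.0015,0,0,0],[50,0,0,0.001,0,0,0],[50,0,0,0.001,0,0,0],[50,0,0,0,0,0,0],[50,0,0,0,0,0,0],[50,0,0,0,0,0,0],[50,0,0,0,0,0,0],[50,0,0,0,0,0,0]])

```text
time_s: 8.2
ee_pos: [0.5403, -0.3212, 0.01]
eef_rot: [3.142, -0.0, 0.193]
force: [-0.7, 0.3, -1.5]
grip_width: 0.0637
grip_force: 30.0
```

>>> servo_tool(plan=[[50,0,0,0.001,0,0,0],[50,0,0,0.0005,0,0,0],[50,0,0,0,0,0,0],[100,0,0,0,0,0,0],[100,0,0,0,0,0,0],[100,0,0,0,0,0,0],[100,0,0,0,0,0,0],[100,0,0,-0.01,0,0,0]])

```text
time_s: 9.2
ee_pos: [0.5399, -0.321, 0.0181]
eef_rot: [-3.141, 0.001, 0.193]
force: [-1.2, -0.2, -1.3]
grip_width: 0.0942
grip_force: 0.0
```

```bash
python3 go.py 1 0.5396 -0.3213 0.13 0.192;python3 - <<'E'
print("from plate1 hover to lower plate")
E
```

```text
t9.20 from [ 0.5399 -0.321   0.0181] [-3.141e+00  1.000e-03  1.930e-01] w0.0942 F [-1.2 -0.2 -1.3]
[-0.0005, 0.0002, -0.1119, -0.001, 0.001, 0.0008]
from plate1 hover to lower plate
```

>>> servo_tool(plan=[[100,0,0,-0.02,0,0,0],[100,0,0,-0.04,0,0,0],[100,0,0,-0.04,0,0,0],[100,0,0,-0.035,0,0,0],[100,0,0,0,0,0,0],[100,0,0,0,0,0,0],[100,0,0,0,0,0,0],[100,0,0,0,0,0,0]])

```text
time_s: 10.2
ee_pos: [0.5401, -0.3211, 0.1527]
eef_rot: [-3.141, 0.001, 0.193]
force: [0.5, -0.1, -0.1]
grip_width: 0.0941
grip_force: 0.0
```

```bash
python3 go.py 13 0.5683 0.029 0.15 -0.26; python3 - <<'E'
from m import *
a,W,c=shot("wrist"); z=W[...,2]
rect(W,(z>.014)&(z<.03)&(np.hypot(W[...,0]-.5396,W[...,1]+.3213)<.08),"plate1")
E
```

```text
t10.20 from [ 0.5401 -0.3211  0.1527] [-3.141e+00  1.000e-03  1.930e-01] w0.0941 F [ 0.5 -0.1 -0.1]
[0.0073, -0.026, 0.0002, -0.0001, 0.0001, 0.0348]
[0.0064, -0.0263, 0.0002, -0.0001, 0.0001, 0.0348]
[0.0055, -0.0265, 0.0002, -0.0001, 0.0001, 0.0348]
[0.0045, -0.0266, 0.0002, -0.0001, 0.0001, 0.0348]
[0.0036, -0.0268, 0.0002, -0.0001, 0.0001, 0.0348]
[0.0027, -0.0269, 0.0002, -0.0001, 0.0001, 0.0348]
[0.0017, -0.027, 0.0002, -0.0001, 0.0001, 0.0348]
[0.0008, -0.027, 0.0002, -0.0001, 0.0001, 0.0348]
[-0.0001, -0.027, 0.0002, -0.0001, 0.0001, 0.0348]
[-0.0011, -0.027, 0.0002, -0.0001, 0.0001, 0.0348]
[-0.002, -0.0269, 0.0002, -0.0001, 0.0001, 0.0348]
[-0.003, -0.0269, 0.0002, -0.0001, 0.0001, 0.0348]
[-0.0039, -0.0267, 0.0002, -0.0001, 0.0001, 0.0348]
plate1 5953 [ 541.6 -320.8] [109.4  64.1] z0.0181 longyaw 0.193
```

>>> servo_tool(plan=[[100,0.007,-0.026,0,0,0,0.035],[100,0.0065,-0.0265,0,0,0,0.035],[100,0.0055,-0.0265,0,0,0,0.035],[100,0.0045,-0.0265,0,0,0,0.035],[100,0.0035,-0.027,0,0,0,0.035],[100,0.0025,-0.027,0,0,0,0.035],[100,0.0015,-0.027,0,0,0,0.035],[100,0.001,-0.027,0,0,0,0.035]])

```text
time_s: 11.25
ee_pos: [0.5572, -0.1044, 0.1532]
eef_rot: [-3.142, 0.0, -0.088]
force: [-0.1, -1.2, -0.4]
grip_width: 0.0941
grip_force: 0.0
```

>>> servo_tool(plan=[[100,0,-0.027,0,0,0,0.035],[100,-0.001,-0.027,0,0,0,0.035],[100,-0.002,-0.027,0,0,0,0.035],[100,-0.003,-0.027,0,0,0,0.035],[100,-0.004,-0.026,0,0,0,0.035],[100,0,0,0,0,0,0],[100,0,0,0,0,0,0],[100,0,0,0,0,0,0]])

```text
time_s: 12.25
ee_pos: [0.5683, 0.0279, 0.1534]
eef_rot: [3.141, -0.0, -0.263]
force: [-0.2, 0.8, -0.3]
grip_width: 0.094
grip_force: 0.0
```

```bash
python3 - <<'E'
from m import *
a,W,c=shot("wrist"); z=W[...,2]
rect(W,(z>.08)&(z<.098)&(np.hypot(W[...,0]-.568,W[...,1]-.029)<.08),"plate2")
E
python3 go.py 1 0.5683 0.029 0.078 -0.26
```

```text
plate2 9238 [568.1  29.8] [ 64.3 110.5] z0.0871 longyaw 2.886
t12.30 from [0.5683 0.028  0.1534] [ 3.142  0.    -0.263] w0.0943 F [-0.5  0.1 -0. ]
[-0.0002, -0.001, 0.0754, 0.0001, 0.0001, -0.0029]
```

>>> servo_tool(plan=[[100,0,-0.0015,0.02,0,0,0],[100,0,0,0.025,0,0,0],[100,0,0,0.02,0,0,0],[100,0,0,0.007,0,0,0],[100,0,0,0.003,0,0,0],[100,0,0,0,0,0,0],[50,0,0,0,0,0,0],[50,0,0,0,0,0,0]])

```text
time_s: 13.3
ee_pos: [0.5689, 0.0303, 0.0789]
eef_rot: [-3.141, -0.001, -0.262]
force: [-0.2, 0.0, 0.3]
grip_width: 0.0774
grip_force: 0.0
```

>>> servo_tool(plan=[[50,0,0,0,0,0,0],[50,0,0,0,0,0,0],[50,0,0,0,0,0,0],[50,0,0,-0.01,0,0,0],[50,0,0,-0.03,0,0,0],[50,0,0,-0.02,0,0,0],[50,0,0,0,0,0,0],[50,0,0,0,0,0,0]])

```text
time_s: 14.3
ee_pos: [0.5682, 0.0302, 0.1376]
eef_rot: [3.141, 0.001, -0.262]
force: [-0.6, 0.6, -2.8]
grip_width: 0.0635
grip_force: 30.0
```

```bash
python3 go.py 14 0.5413 -0.3213 0.1393 0.193
```

```text
t14.30 from [0.5682 0.0302 0.1376] [ 3.141e+00  1.000e-03 -2.620e-01] w0.0635 F [-0.6  0.6 -2.8]
[0.0047, 0.0248, -0.0001, -0.0, 0.0001, -0.0325]
[0.0038, 0.0249, -0.0001, -0.0, 0.0001, -0.0325]
[0.003, 0.025, -0.0001, -0.0, 0.0001, -0.0325]
[0.0022, 0.0251, -0.0001, -0.0, 0.0001, -0.0325]
[0.0014, 0.0251, -0.0001, -0.0, 0.0001, -0.0325]
[0.0006, 0.0252, -0.0001, -0.0, 0.0001, -0.0325]
[-0.0002, 0.0252, -0.0001, -0.0, 0.0001, -0.0325]
[-0.0011, 0.0252, -0.0001, -0.0, 0.0001, -0.0325]
[-0.0019, 0.0251, -0.0001, -0.0, 0.0001, -0.0325]
[-0.0027, 0.025, -0.0001, -0.0, 0.0001, -0.0325]
[-0.0035, 0.0249, -0.0001, -0.0, 0.0001, -0.0325]
[-0.0043, 0.0248, -0.0001, -0.0, 0.0001, -0.0325]
[-0.0051, 0.0247, -0.0001, -0.0, 0.0001, -0.0325]
[-0.0059, 0.0245, -0.0001, -0.0, 0.0001, -0.0325]
```

>>> servo_tool(plan=[[50,0.0045,0.025,0,0,0,-0.0325],[50,0.004,0.025,0,0,0,-0.0325],[50,0.003,0.025,0,0,0,-0.0325],[50,0.002,0.025,0,0,0,-0.0325],[50,0.0015,0.025,0,0,0,-0.0325],[50,0.0005,0.025,0,0,0,-0.0325],[50,0,0.025,0,0,0,-0.0325],[50,-0.001,0.025,0,0,0,-0.0325]])

```text
time_s: 15.3
ee_pos: [0.5528, -0.1709, 0.1372]
eef_rot: [-3.141, 0.002, -0.001]
force: [0.0, 0.8, -2.6]
grip_width: 0.0632
grip_force: 30.0
```

>>> servo_tool(plan=[[50,-0.002,0.025,0,0,0,-0.0325],[50,-0.0025,0.025,0,0,0,-0.0325],[50,-0.0035,0.025,0,0,0,-0.0325],[50,-0.0045,0.025,0,0,0,-0.0325],[50,-0.005,0.025,0,0,0,-0.0325],[50,-0.006,0.0245,0,0,0,-0.0325],[50,0,0,0,0,0,0],[50,0,0,0,0,0,0]])

```text
time_s: 16.3
ee_pos: [0.5416, -0.3206, 0.1376]
eef_rot: [-3.14, 0.001, 0.192]
force: [0.7, 0.1, -2.7]
grip_width: 0.0633
grip_force: 30.0
```

```bash
python3 go.py 1 0.5410 -0.321 0.025 0.193
```

```text
t16.30 from [ 0.5416 -0.3206  0.1376] [-3.14e+00  1.00e-03  1.92e-01] w0.0633 F [ 0.7  0.1 -2.7]
[-0.0005, 0.0004, 0.1126, -0.0012, 0.0009, -0.0006]
```

>>> servo_tool(plan=[[50,0,0,0.03,0,0,0],[50,0,0,0.035,0,0,0],[50,0,0,0.025,0,0,0],[50,0,0,0.014,0,0,0],[50,0,0,0.006,0,0,0],[50,0,0,0.002,0,0,0],[50,0,0,0.001,0,0,0],[50,0,0,0.001,0,0,0]])

```text
time_s: 17.3
ee_pos: [0.542, -0.3215, 0.025]
eef_rot: [3.141, -0.001, 0.193]
force: [-0.6, -0.3, -2.4]
grip_width: 0.0637
grip_force: 30.0
```

>>> servo_tool(plan=[[50,0,0,0,0,0,0],[100,0,0,0,0,0,0],[100,0,0,0,0,0,0],[100,0,0,0,0,0,0],[100,0,0,-0.01,0,0,0],[100,0,0,-0.04,0,0,0],[100,0,0,-0.06,0,0,0],[100,0,0,-0.06,0,0,0]])

```text
time_s: 18.3
ee_pos: [0.5415, -0.3212, 0.1971]
eef_rot: [3.141, -0.0, 0.193]
force: [0.8, -1.0, 0.3]
grip_width: 0.0938
grip_force: 0.0
```

```bash
python3 - <<'E'
from m import *
a,W,c=shot("wrist"); z=W[...,2]
rect(W,(z>.026)&(z<.045)&(np.hypot(W[...,0]-.5396,W[...,1]+.3213)<.08),"plate2")
a,W,c=shot("top"); z=W[...,2]; save("t2",a[130:230,130:330].repeat(3,0).repeat(3,1))
np.savez("t2.npz",a=a,W=W)
m=box((250,176),35)
rect(W,m&(z>.062)&(z<.085)&(np.hypot(W[...,0]-.568,W[...,1]-.029)<.056),"housing")
E
python3 go.py 16 0.5565 0.2505 0.2 0.0
```

```text
plate2 4989 [ 542.2 -321.1] [109.1  64. ] z0.0321 longyaw 0.199
housing 557 [574.   27.4] [59.8 89.6] z0.0754 longyaw 2.940
t18.40 from [ 0.5436 -0.3225  0.2028] [ 3.133 -0.008  0.193] w0.0938 F [ 0.1 -0.8 -0.4]
[0.0077, -0.035, -0.0001, 0.0005, -0.0006, 0.0121]
[0.0072, -0.0351, -0.0, 0.0005, -0.0006, 0.0121]
[0.0068, -0.0352, -0.0, 0.0005, -0.0006, 0.0121]
[0.0064, -0.0353, -0.0, 0.0005, -0.0006, 0.0121]
[0.006, -0.0353, -0.0, 0.0005, -0.0006, 0.0121]
[0.0055, -0.0354, 0.0, 0.0005, -0.0006, 0.0121]
[0.0051, -0.0355, 0.0, 0.0005, -0.0006, 0.0121]
[0.0047, -0.0355, 0.0, 0.0005, -0.0006, 0.0121]
[0.0042, -0.0356, 0.0001, 0.0005, -0.0006, 0.0121]
[0.0038, -0.0356, 0.0001, 0.0005, -0.0006, 0.0121]
[0.0034, -0.0357, 0.0001, 0.0005, -0.0006, 0.0121]
[0.003, -0.0357, 0.0001, 0.0005, -0.0006, 0.0121]
[0.0025, -0.0357, 0.0001, 0.0005, -0.0006, 0.0121]
[0.0021, -0.0358, 0.0001, 0.0005, -0.0006, 0.0121]
[0.0017, -0.0358, 0.0001, 0.0005, -0.0006, 0.0121]
[0.0012, -0.0358, 0.0002, 0.0005, -0.0006, 0.0121]
```

View pics/t2.png

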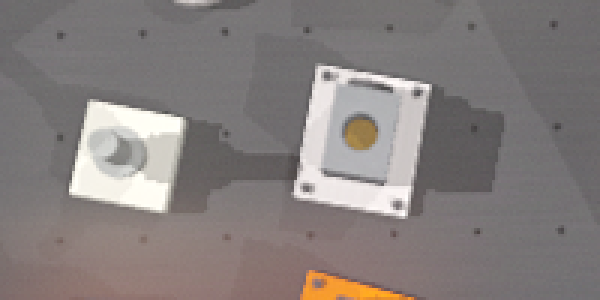

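The plates are piled at (542,-321), and the top view now shows the bare bore with the brass plug at (360,132) of the crop. Next I'll look at the bore from above on the way to the shaft.

>>> servo_tool(plan=[[100,0.009,-0.038,0,0,0,0],[100,0.011,-0.048,0,0,0,0],[100,0.011,-0.048,0,0,0,0],[100,0.011,-0.048,0,0,0,0],[100,0.011,-0.048,0,0,0,0],[100,0.011,-0.048,0,0,0,0],[100,0.01,-0.042,0,0,0,0],[100,0.006,-0.025,0,0,0,0]])

```text
time_s: 19.4
ee_pos: [0.554, 0.0345, 0.1948]
eef_rot: [-3.142, -0.001, 0.194]
force: [0.4, -0.3, -0.7]
grip_width: 0.094
grip_force: 0.0
```

>>> servo_tool(plan=[[100,0,0,0,0,0,0],[100,0,0,0,0,0,0],[100,0,0,0,0,0,0],[100,0,0,0,0,0,0],[100,0,0,0,0,0,0],[100,0,0,0,0,0,0],[100,0,0,0,0,0,0],[100,0,0,0,0,0,0]])

```text
time_s: 20.4
ee_pos: [0.5541, 0.0326, 0.1945]
eef_rot: [3.142, -0.0, 0.193]
force: [-0.6, -1.0, 0.6]
grip_width: 0.094
grip_force: 0.0
```

```bash
cat > bore.py <<'E'
from m import *
a,W,c=shot("wrist"); z=W[...,2]; save("w3",a); np.savez("w3.npz",a=a,W=W)
near=np.hypot(W[...,0]-.568,W[...,1]-.029)<.04
K=c["mtx"];T=c["pose"]
v,u=np.mgrid[0:384,0:512]; d=np.stack([(u-K[0,2])/K[0,0],-(v-K[1,2])/K[1,1],-np.ones_like(u,float)],-1)@T[:3,:3].T
zt=np.median(z[near&(z>.065)&(z<.085)]); print("ztop",zt)
P=T[:3,3]+d*((zt-T[2,3])/d[...,2])[...,None]          # every pixel on the top plane
hole=(np.hypot(P[...,0]-.568,P[...,1]-.029)<.025)&(z<zt-.004)
n,lab,st,ce=cv2.connectedComponentsWithStats(hole.astype(np.uint8)); k=1+np.argmax(st[1:,4]); hole=lab==k
cs,_=cv2.findContours(hole.astype(np.uint8),cv2.RETR_EXTERNAL,cv2.CHAIN_APPROX_NONE)
q=cs[0][:,0,:]; p=P[q[:,1],q[:,0]][:,:2]*1000
print("ellipse",cv2.fitEllipse(p.astype(np.float32)),"circ",cv2.minEnclosingCircle(p.astype(np.float32)))
hs=hole&(z>.01); print("plug z",np.median(z[hs]), np.percentile(z[hs],[5,50,95]))
top=(np.hypot(P[...,0]-.568,P[...,1]-.029)<.06)&(z>.065)&(z<.085); rect(W,top,"housing+boss?")
sh=(z>.116)&(z<.13)&(np.hypot(W[...,0]-.557,W[...,1]-.25)<.04); rect(W,sh,"shafttop")
E
python3 bore.py; python3 go.py 8 0.5568 0.2508 0.2 0.193
```

```text
ztop 0.07307147091234112
ellipse ((570.1184692382812, 29.289278030395508), (31.5660400390625, 32.169830322265625), 7.69316291809082) circ ((569.83935546875, 29.16456413269043), 16.53582000732422)
plug z 0.04861600685763051 [0.04254149 0.04861601 0.06529273]
housing+boss? 3810 [569.3  29. ] [60.2 80.3] z0.0731 longyaw 2.940
shafttop 426 [558.6 244.5] [24.8 12.3] z0.1216 longyaw 0.070
t20.45 from [0.5541 0.0326 0.1945] [3.142 0.    0.193] w0.0940 F [0.8 0.  1.1]
[0.0056, -0.0267, -0.0007, 0.0, 0.0, -0.0]
[0.0056, -0.0267, -0.0007, 0.0, 0.0, -0.0]
[0.0056, -0.0267, -0.0007, 0.0, 0.0, -0.0]
[0.0056, -0.0267, -0.0007, 0.0, 0.0, -0.0]
[0.0056, -0.0267, -0.0007, 0.0, 0.0, -0.0]
[0.0056, -0.0267, -0.0007, 0.0, 0.0, -0.0]
[0.0056, -0.0267, -0.0007, 0.0, 0.0, -0.0]
[0.0056, -0.0267, -0.0007, 0.0, 0.0, -0.0]
```

View pics/w3.png

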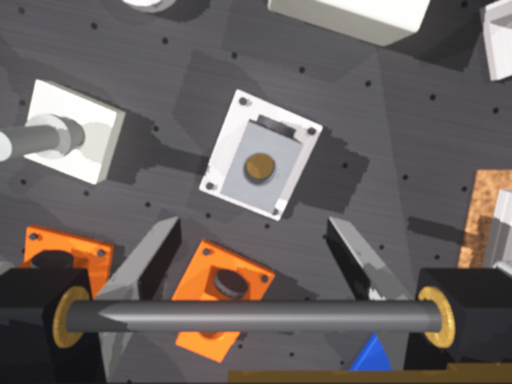

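The wrist view shows the bore at (260,166) and the shaft stub at left (5,145). Bore ≈ (0.5697, 0.0291). Moving over the shaft.

>>> servo_tool(plan=[[100,0.0055,-0.0265,0,0,0,0],[100,0.0055,-0.0265,0,0,0,0],[100,0.0055,-0.0265,0,0,0,0],[100,0.0055,-0.0265,0,0,0,0],[100,0.0055,-0.0265,0,0,0,0],[100,0.0055,-0.027,0,0,0,0],[100,0.0055,-0.027,0,0,0,0],[100,0.0055,-0.027,0,0,0,0]])

```text
time_s: 21.45
ee_pos: [0.5563, 0.2515, 0.1944]
eef_rot: [3.142, 0.0, 0.193]
force: [-1.0, 0.7, -0.4]
grip_width: 0.0938
grip_force: 0.0
```

```bash
python3 - <<'E'
from m import *
import time
a,W,c=shot("wrist"); z=W[...,2]; o=ctrl.get_obs()
near=np.hypot(W[...,0]-.557,W[...,1]-.25)<.07
rect(W,near&(z>.116)&(z<.13),"shafttop")
rect(W,near&(z>.05)&(z<.062),"collar")
rect(W,near&(z>.018)&(z<.032),"stand")
E
python3 go.py 1 0.5568 0.2508 0.066 0.193
```

```text
shafttop 702 [557.9 252.5] [25.4 25.6] z0.1221 longyaw 2.573
collar 806 [561.3 252.6] [40.8 46.7] z0.0571 longyaw 1.735
stand 3842 [557.6 251.5] [89.9 90.4] z0.0241 longyaw 2.931
t21.50 from [0.556  0.2542 0.1943] [-3.141 -0.     0.195] w0.0941 F [0.1 2.6 0.7]
[0.0002, 0.0036, 0.1283, -0.0007, 0.0, 0.0016]
```

>>> servo_tool(plan=[[100,0.002,-0.0015,0.01,0,0,0],[100,0,0,0.03,0,0,0],[100,0,0,0.035,0,0,0],[100,0,0,0.03,0,0,0],[100,0,0,0.015,0,0,0],[100,0,0,0.006,0,0,0],[100,0,0,0.002,0,0,0],[100,0,0,0,0,0,0]], force=40)

```text
time_s: 22.5
ee_pos: [0.5585, 0.2525, 0.0672]
eef_rot: [-3.141, -0.001, 0.193]
force: [-0.4, -0.0, -0.4]
grip_width: 0.0941
grip_force: 0.0
```

>>> servo_tool(plan=[[0,0,0,0,0,0,0],[0,0,0,0,0,0,0],[0,0,0,0,0,0,0],[0,0,0,0,0,0,0],[0,0,0,0,0,0,0],[0,0,0,0,0,0,0],[0,0,0,0,0,0,0],[0,0,0,0,0,0,0]])

```text
time_s: 23.5
ee_pos: [0.5581, 0.2524, 0.0664]
eef_rot: [3.142, 0.0, 0.193]
force: [-0.1, -1.0, 0.6]
grip_width: 0.0257
grip_force: 40.0
```

>>> servo_tool(plan=[[0,0,0,-0.01,0,0,0],[0,0,0,-0.02,0,0,0],[0,0,0,-0.03,0,0,0],[0,0,0,-0.03,0,0,0],[0,0,0,-0.02,0,0,0],[0,0,0,-0.005,0,0,0],[0,0,0,0,0,0,0],[0,0,0,0,0,0,0]])

```text
time_s: 24.5
ee_pos: [0.5577, 0.2523, 0.1804]
eef_rot: [3.141, 0.002, 0.193]
force: [0.4, 0.0, -2.7]
grip_width: 0.0257
grip_force: 40.0
```

```bash
python3 - <<'E'
from m import *
b,W,c=shot("side"); save("s3",b[150:384,100:400].repeat(2,0).repeat(2,1)); np.savez("s3.npz",a=b,W=W); z=W[...,2]
o=ctrl.get_obs(); x,y,zt=o["ee_pos"]; print(o["ee_pos"],o["force"],o["grip_width"],o["eef_rot"])
# journal points: per height mean y (visible surface)
n=np.hypot(W[...,0]-x,W[...,1]-y)<.04
for z0 in np.arange(zt-.066,zt+.0,.006):
    m=n&(abs(z-z0)<.003); 
    if m.sum()>5: print(round(z0-zt,3),m.sum(),np.round(1e3*np.nanmean(W[m],0),1),np.round(1e3*(W[m].max(0)-W[m].min(0)),1))
E
```

```text
[0.55777506 0.25231237 0.18045989] [-0.0462078   0.65672708 -2.26020842] 0.025709166431044723 [3.14130905e+00 1.55643554e-03 1.92832028e-01]
-0.06 31 [555.8 264.4 122.2] [28.9 16.6  2.6]
-0.054 53 [554.6 264.7 126.7] [27.9 18.4  5.4]
-0.048 62 [555.7 264.2 132.5] [30.9 20.9  5.9]
-0.042 64 [555.2 264.  138.6] [30.1 23.7  5.9]
-0.036 61 [556.1 265.5 144.7] [29.  13.8  5.9]
-0.03 58 [555.5 264.8 150.6] [28.7 16.   6. ]
-0.024 36 [555.2 266.5 155.6] [24.9 12.5  5.2]
-0.018 21 [555.1 270.2 164.8] [43.2 20.2  2. ]
-0.012 120 [554.1 267.9 169.1] [43.4 49.2  6. ]
-0.006 268 [556.5 260.2 172.8] [47.7 47.2  5.9]
```

View pics/s3.png

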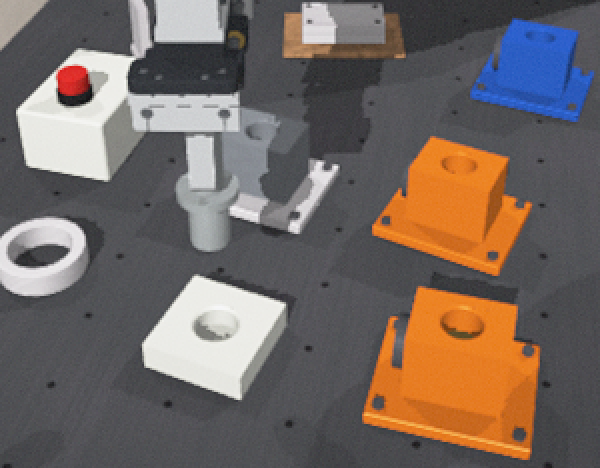

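```bash
cat > foot.py <<'E'
# foot.py n along dz tilt : foot target = bore + along*lean dir, dz above mouth, tilt about tool x
import sys
from go import *
B=np.array([.5697,.0291,.075]); L=.0604; Y=.193
def foot(o=None):
    o=o or ctrl.get_obs(); r=R.from_euler("xyz",o["eef_rot"]); return np.array(o["ee_pos"])+r.apply([0,0,L]),r
if __name__=="__main__":
    f,r=foot(); up=-r.as_matrix()[:,2]
    x=np.array([np.cos(Y),np.sin(Y),0]); lean=np.array([np.sin(Y),-np.cos(Y),0])
    print("foot rel mm: lean %.1f side %.1f z %.1f tilt %.3f"%tuple(np.r_[1e3*(f-B)@lean,1e3*(f-B)@x,1e3*(f-B)[2],np.arccos(up[2])]))
    n,al,dz,t=[float(v) for v in sys.argv[1:5]]
    F=B+al*lean+[0,0,dz]; r1=R.from_rotvec(t*x)*R.from_euler("xyz",[np.pi,0,Y])
    plan(int(n),F-r1.apply([0,0,L]),Y,t*x)
E
python3 foot.py 14 -0.002 0.03 0.262
```

```text
foot rel mm: lean -221.3 side 31.0 z 45.1 tilt 0.002
t24.55 from [0.5578 0.2523 0.1805] [3.141e+00 2.000e-03 1.930e-01] w0.0257 F [-0.   0.7 -2.3]
[-0.0022, 0.0168, 0.0012, 0.0187, 0.0001, -0.0]
[-0.0022, 0.0168, 0.0009, 0.0187, 0.0001, -0.0]
[-0.0022, 0.0168, 0.0006, 0.0187, 0.0001, -0.0]
[-0.0022, 0.0168, 0.0003, 0.0187, 0.0001, -0.0]
[-0.0022, 0.0168, -0.0, 0.0187, 0.0001, -0.0]
[-0.0022, 0.0168, -0.0003, 0.0187, 0.0001, -0.0]
[-0.0022, 0.0168, -0.0007, 0.0187, 0.0001, -0.0]
[-0.0022, 0.0168, -0.001, 0.0187, 0.0001, -0.0]
[-0.0022, 0.0168, -0.0013, 0.0187, 0.0001, -0.0]
[-0.0022, 0.0168, -0.0016, 0.0187, 0.0001, -0.0]
[-0.0022, 0.0167, -0.0019, 0.0187, 0.0001, -0.0]
[-0.0022, 0.0167, -0.0022, 0.0187, 0.0001, -0.0]
[-0.0022, 0.0166, -0.0025, 0.0187, 0.0001, -0.0]
[-0.0022, 0.0166, -0.0029, 0.0187, 0.0001, -0.0]
```

>>> servo_tool(plan=[[0,-0.002,0.017,0.001,0.019,0,0],[0,-0.002,0.017,0.001,0.019,0,0],[0,-0.002,0.017,0.0005,0.019,0,0],[0,-0.002,0.017,0.0005,0.019,0,0],[0,-0.002,0.017,0,0.019,0,0],[0,-0.002,0.017,-0.0005,0.019,0,0],[0,-0.002,0.017,-0.0005,0.019,0,0],[0,-0.002,0.017,-0.001,0.019,0,0]])

```text
time_s: 25.55
ee_pos: [0.5682, 0.1155, 0.1707]
eef_rot: [-2.989, 0.001, 0.193]
force: [0.6, -0.2, -1.9]
grip_width: 0.0253
grip_force: 40.0
```

>>> servo_tool(plan=[[0,-0.002,0.017,-0.0015,0.019,0,0],[0,-0.002,0.017,-0.0015,0.019,0,0],[0,-0.002,0.0165,-0.002,0.019,0,0],[0,-0.003,0.0165,-0.002,0.019,0,0],[0,-0.003,0.0165,-0.0025,0.019,0,0],[0,-0.003,0.016,-0.003,0.015,0,0],[0,0,0,0,0,0,0],[0,0,0,0,0,0,0]])

```text
time_s: 26.55
ee_pos: [0.5728, 0.0153, 0.1639]
eef_rot: [-2.88, 0.0, 0.193]
force: [0.8, 0.9, -2.7]
grip_width: 0.0257
grip_force: 40.0
```

```bash
python3 foot.py 1 -0.002 0.03 0.262 ; python3 foot.py 6 -0.002 -0.0035 0.262; python3 - <<'E'
from foot import *
b,W,c=shot("side"); save("s4",b[150:300,170:330].repeat(4,0).repeat(4,1)[:600]); np.savez("s4.npz",a=b,W=W,K=c["mtx"],T=c["pose"])
f,r=foot(); up=-r.as_matrix()[:,2]
d=W-f; h=d@up; rad=np.linalg.norm(d-h[...,None]*up,axis=-1)
# journal axis from surface points: fit circle centre of radius 16 at several heights
from scipy.optimize import least_squares
e1=r.as_matrix()[:,0]; e2=r.as_matrix()[:,1]
m=(h>.005)&(h<.040)&(rad<.022)
q=np.stack([d[m]@e1,d[m]@e2],-1); hh=h[m]
s=least_squares(lambda p:np.linalg.norm(q-p[:2]-hh[:,None]*p[2:],axis=1)-.016,[0,0,0,0],loss="soft_l1",f_scale=.001)
print("journal axis offset at foot (tool x,y) mm, slopes",np.round(s.x[:2]*1e3,2),np.round(s.x[2:],3),m.sum())
print("min h near",np.nanmin(h[rad<.014]))
E
```

```text
foot rel mm: lean -1.5 side 0.4 z 30.6 tilt 0.262
t26.55 from [0.5728 0.0153 0.1639] [-2.88   0.     0.193] w0.0257 F [ 0.8  0.9 -2.7]
[-0.0004, -0.0003, 0.0007, 0.0001, 0.0001, -0.0002]
foot rel mm: lean -1.5 side 0.4 z 30.6 tilt 0.262
t26.55 from [0.5728 0.0153 0.1639] [-2.88   0.     0.193] w0.0257 F [ 0.8  0.9 -2.7]
[-0.0001, 0.0014, 0.0055, 0.0, 0.0, -0.0]
[-0.0001, 0.0014, 0.0055, 0.0, 0.0, -0.0]
[-0.0001, 0.0014, 0.0055, 0.0, 0.0, -0.0]
[-0.0001, 0.0014, 0.0055, 0.0, 0.0, -0.0]
[-0.0001, 0.0014, 0.0055, 0.0, 0.0, -0.0]
[-0.0001, 0.0014, 0.0055, 0.0, 0.0, -0.0]
journal axis offset at foot (tool x,y) mm, slopes [2.16 0.61] [-0.002 -0.017] 268
min h near -0.10172086716270355
```

View pics/s4.png

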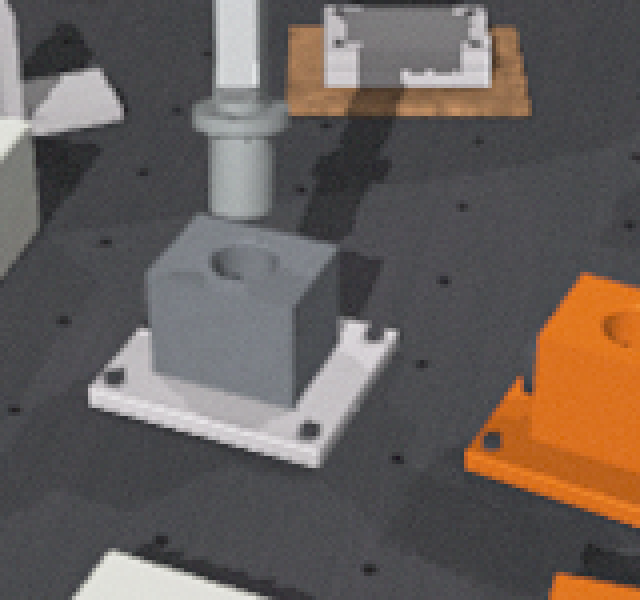

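The side view shows the tilted shaft at (240,170) above the bore at (243,262). I'll check the offset relative to the housing in the same picture.

```bash
python3 - <<'E'
from m import *
s=np.load("s4.npz"); W=s["W"]; z=W[...,2]; K,T=s["K"],s["T"]
near=np.hypot(W[...,0]-.5697,W[...,1]-.0291)<.058
m=near&(z>.068)&(z<.081); zt=np.median(z[m]); m=near&(abs(z-zt)<.003); rect(W,m,"top side-view")
v,u=np.mgrid[0:384,0:512]; d=np.stack([(u-K[0,2])/K[0,0],-(v-K[1,2])/K[1,1],-np.ones_like(u,float)],-1)@T[:3,:3].T
P=T[:3,3]+d*((zt-T[2,3])/d[...,2])[...,None]
hole=((np.hypot(P[...,0]-.5697,P[...,1]-.0291)<.024)&(z<zt-.003)).astype(np.uint8)
n,lab,st,ce=cv2.connectedComponentsWithStats(hole); k=1+np.argmax(st[1:,4])
cs,_=cv2.findContours((lab==k).astype(np.uint8),cv2.RETR_EXTERNAL,cv2.CHAIN_APPROX_NONE); q=cs[0][:,0]
print(zt,st[k],cv2.fitEllipse((P[q[:,1],q[:,0]][:,:2]*1000).astype(np.float32)))
E
```

```text
top side-view 616 [571.3  30.1] [64.5 82.1] z0.0742 longyaw 2.946
0.07397381390679403 [222 212  17   8 100] ((571.4046630859375, 32.386940002441406), (26.14139747619629, 30.6004638671875), 102.56517791748047)
```

>>> servo_tool(plan=[[0,-0.0005,0.001,0.006,0,0,0],[0,0,0.0015,0.006,0,0,0],[0,0,0.001,0.006,0,0,0],[0,0,0.0015,0.006,0,0,0],[0,0,0.001,0.004,0,0,0],[0,0,0.001,0.003,0,0,0],[0,0,0.0005,0.002,0,0,0],[0,0,0,0,0,0,0]])

```text
time_s: 27.6
ee_pos: [0.5721, 0.0163, 0.1301]
eef_rot: [-2.88, 0.0, 0.193]
force: [-0.5, 0.7, -3.2]
grip_width: 0.0255
grip_force: 40.0
```

```bash
python3 foot.py 8 -0.001 -0.005 0
```

```text
foot rel mm: lean -2.6 side -0.1 z -3.2 tilt 0.262
t27.60 from [0.5721 0.0163 0.1301] [-2.88   0.     0.193] w0.0255 F [-0.5  0.7 -3.2]
[0.0, -0.0017, 0.0004, -0.0328, 0.0, -0.0]
[0.0, -0.0017, 0.0004, -0.0328, 0.0, -0.0]
[0.0, -0.0017, 0.0003, -0.0328, 0.0, -0.0]
[0.0, -0.0017, 0.0003, -0.0328, 0.0, -0.0]
[0.0, -0.0017, 0.0002, -0.0328, 0.0, -0.0]
[0.0, -0.0018, 0.0001, -0.0328, 0.0, -0.0]
[0.0, -0.0018, 0.0001, -0.0328, 0.0, -0.0]
[0.0, -0.0018, 0.0, -0.0328, 0.0, -0.0]
```

>>> servo_tool(plan=[[0,0,0,0.001,0,0,0],[0,0,0,0,0,0,0],[0,0,-0.0017,0.0003,-0.033,0,0],[0,0,-0.0017,0.0003,-0.033,0,0],[0,0,-0.0017,0.0003,-0.033,0,0],[0,0,-0.0017,0.0002,-0.033,0,0],[0,0,0,0,0,0,0],[0,0,0,0,0,0,0]])

```text
time_s: 28.6
ee_pos: [0.571, 0.023, 0.1298]
eef_rot: [-3.014, -0.001, 0.193]
force: [1.3, -5.3, -0.2]
grip_width: 0.0255
grip_force: 40.0
```

```bash
python3 foot.py 4 -0.001 -0.005 0
```

```text
foot rel mm: lean -1.5 side 0.1 z -5.1 tilt 0.128
t28.60 from [0.571  0.023  0.1298] [-3.014e+00 -1.000e-03  1.930e-01] w0.0255 F [ 1.3 -5.3 -0.2]
[-0.0, -0.0018, 0.0001, -0.0319, -0.0002, 0.0001]
[-0.0, -0.0018, 0.0, -0.0319, -0.0002, 0.0001]
[-0.0, -0.0018, -0.0, -0.0319, -0.0002, 0.0001]
[-0.0, -0.0018, -0.0001, -0.0319, -0.0002, 0.0001]
```

>>> servo_tool(plan=[[0,0,0.0005,0,0,0,0],[0,0,0.0005,0,0,0,0],[0,0,-0.0016,0,-0.032,0,0],[0,0,-0.0017,0,-0.032,0,0],[0,0,-0.0017,0,-0.032,0,0],[0,0,-0.0017,0,-0.032,0,0],[0,0,0,0,0,0,0],[0,0,0,0,0,0,0]])

```text
time_s: 29.6
ee_pos: [0.5697, 0.0288, 0.13]
eef_rot: [-3.139, 0.0, 0.193]
force: [0.4, 0.5, -3.3]
grip_width: 0.0258
grip_force: 40.0
```

```bash
python3 foot.py 1 0 -0.015 0; python3 -c "
from h import *; print(ctrl.get_obs()['moment'])"
```

```text
foot rel mm: lean 0.1 side -0.1 z -5.4 tilt 0.002
t29.60 from [0.5697 0.0288 0.13  ] [-3.139  0.     0.193] w0.0258 F [ 0.4  0.5 -3.3]
[0.0001, -0.0002, 0.0096, -0.0023, 0.0, -0.0002]
[-0.00659533  0.011672   -0.00143164]
```

>>> servo_tool(plan=[[0,0,0,0.002,0,0,0],[0,0,0,0.002,0,0,0],[0,0,0,0.003,0,0,0],[0,0,0,0.003,0,0,0],[0,0,0,0.003,0,0,0],[0,0,0,0.002,0,0,0],[0,0,0,0,0,0,0],[0,0,0,0,0,0,0]])

```text
time_s: 30.6
ee_pos: [0.5697, 0.0289, 0.1151]
eef_rot: [-3.14, -0.0, 0.193]
force: [-0.4, -0.1, -3.0]
grip_width: 0.0254
grip_force: 40.0
```

```bash
python3 foot.py 1 0 -0.024 0; python3 -c "
from h import *; print(ctrl.get_obs()['moment'])"
```

```text
foot rel mm: lean 0.1 side -0.0 z -20.3 tilt 0.002
t30.60 from [0.5697 0.0289 0.1151] [-3.14  -0.     0.193] w0.0254 F [-0.4 -0.1 -3. ]
[0.0001, -0.0002, 0.0037, -0.002, -0.0001, -0.0002]
[0.05933027 0.03275114 0.02159259]
```

>>> servo_tool(plan=[[0,0,0,0.001,0,0,0],[0,0,0,0.001,0,0,0],[0,0,0,0.001,0,0,0],[0,0,0,0.0005,0,0,0],[0,0,0,0.0005,0,0,0],[0,0,0,0,0,0,0],[0,0,0,0,0,0,0],[0,0,0,0,0,0,0]])

```text
time_s: 31.6
ee_pos: [0.5697, 0.0288, 0.111]
eef_rot: [-3.14, -0.0, 0.193]
force: [0.0, 0.7, -2.7]
grip_width: 0.0255
grip_force: 40.0
```

>>> servo_tool(plan=[[0,0,0,0.0005,0,0,0],[0,0,0,0.0005,0,0,0],[0,0,0,0,0,0,0],[0,0,0,0,0,0,0],[0,0,0,0,0,0,0],[0,0,0,0,0,0,0],[0,0,0,0,0,0,0],[0,0,0,0,0,0,0]])

```text
time_s: 32.6
ee_pos: [0.5698, 0.0289, 0.1106]
eef_rot: [-3.14, -0.001, 0.193]
force: [-2.7, 0.0, 4.9]
grip_width: 0.0256
grip_force: 40.0
```

>>> servo_tool(plan=[[100,0,0,0,0,0,0],[100,0,0,0,0,0,0],[100,0,0,0,0,0,0],[100,0,0,0,0,0,0],[100,0,0,0,0,0,0],[100,0,0,-0.01,0,0,0],[100,0,0,-0.03,0,0,0],[100,0,0,-0.03,0,0,0]])

```text
time_s: 33.6
ee_pos: [0.5697, 0.0287, 0.1815]
eef_rot: [-3.14, -0.0, 0.193]
force: [1.1, -0.0, 0.4]
grip_width: 0.0937
grip_force: 0.0
```

>>> servo_tool(plan=[[100,0,0,-0.01,0,0,0],[0,0,0,0,0,0,0],[0,0,0,0,0,0,0],[0,0,0,0,0,0,0],[0,0,0,0,0,0,0],[0,0,0,0,0,0,0],[0,0,0,0,0,0,0],[0,0,0,0,0,0,0]])

```text
time_s: 34.6
ee_pos: [0.5697, 0.0287, 0.19]
eef_rot: [-3.14, -0.0, 0.193]
force: [1.1, -0.8, 0.8]
grip_width: 0.0276
grip_force: 0.0
```

```bash
python3 - <<'E'
from m import *
b,W,c=shot("side"); z=W[...,2]; save("s5",b[150:300,170:330].repeat(4,0).repeat(4,1)[:600])
n=np.hypot(W[...,0]-.5715,W[...,1]-.030)<.03
for a,b_ in ((.085,.092),(.095,.1),(.105,.125),(.125,.14),(.14,.16)):
    m=n&(z>a)&(z<b_)
    if m.sum(): print(a,m.sum(),np.round(1e3*np.nanmean(W[m],0),1))
print(ctrl.get_obs()["ee_pos"],ctrl.get_obs()["grip_width"])
E
```

```text
0.085 18 [567.   43.2  86.9]
0.095 49 [566.4  48.4  97.7]
0.105 113 [568.8  39.8 115.1]
0.125 90 [569.   39.1 132.6]
0.14 118 [569.3  39.4 149.6]
[0.56969499 0.02870593 0.18996512] 0.023388695460240052
```

View pics/s5.png

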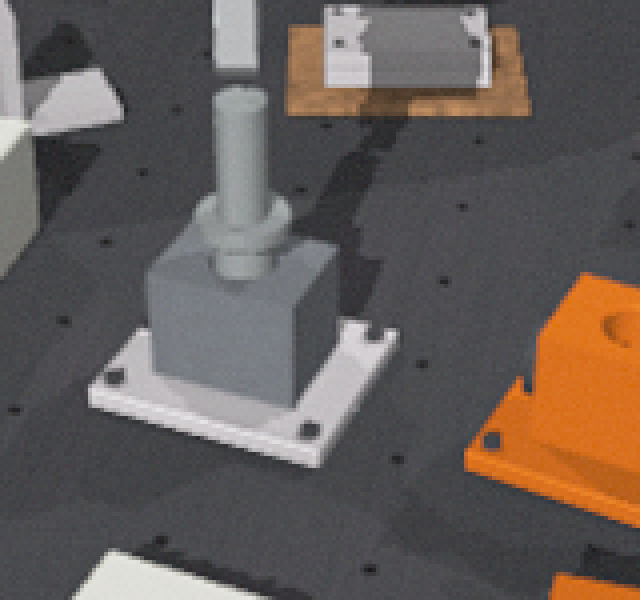

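The shaft stands upright in the bore, with its top at (240,98), its collar clear of the housing and the fingers above it. Now I'll push.

>>> servo_tool(plan=[[0,0,0,0,0,0,0],[0,0,0,0.01,0,0,0],[0,0,0,0.008,0,0,0],[0,0,0,0.003,0,0,0],[0,0,0,0.002,0,0,0],[0,0,0,0.002,0,0,0],[0,0,0,0.002,0,0,0],[0,0,0,0,0,0,0]])

```text
time_s: 35.65
ee_pos: [0.57, 0.0287, 0.1636]
eef_rot: [-3.14, -0.001, 0.193]
force: [-0.6, -0.1, 4.8]
grip_width: 0.0007
grip_force: 2.3
```

>>> servo_tool(plan=[[0,0,0,0.002,0,0,0],[0,0,0,0.002,0,0,0],[0,0,0,0.002,0,0,0],[0,0,0,0.002,0,0,0],[0,0,0,0.002,0,0,0],[0,0,0,0.001,0,0,0],[0,0,0,0,0,0,0],[0,0,0,0,0,0,0]])

```text
time_s: 36.65
ee_pos: [0.57, 0.0288, 0.1526]
eef_rot: [-3.14, -0.001, 0.193]
force: [-0.3, 0.4, 4.9]
grip_width: 0.0004
grip_force: 2.6
```

>>> servo_tool(plan=[[0,0,0,0.001,0,0,0],[0,0,0,0.001,0,0,0],[0,0,0,0.001,0,0,0],[0,0,0,0.001,0,0,0],[0,0,0,0.0005,0,0,0],[0,0,0,0,0,0,0],[0,0,0,0,0,0,0],[0,0,0,0,0,0,0]])

```text
time_s: 37.65
ee_pos: [0.5701, 0.0288, 0.1484]
eef_rot: [-3.14, -0.002, 0.193]
force: [-2.4, -0.3, 8.1]
grip_width: 0.0002
grip_force: 3.8
```

>>> servo_tool(plan=[[0,0,0,0.0005,0,0,0],[0,0,0,0,0,0,0],[0,0,0,0,0,0,0],[0,0,0,0,0,0,0],[0,0,0,0,0,0,0],[0,0,0,0,0,0,0],[0,0,0,0,0,0,0],[0,0,0,0,0,0,0]])

```text
time_s: 38.65
ee_pos: [0.5701, 0.0288, 0.1484]
eef_rot: [-3.14, -0.002, 0.193]
force: [-3.1, -0.2, 11.5]
grip_width: 0.0005
grip_force: 5.8
```

>>> servo_tool(plan=[[0,0,0,0.0005,0,0,0],[0,0,0,0.0005,0,0,0],[0,0,0,0.0005,0,0,0],[0,0,0,0,0,0,0],[0,0,0,0,0,0,0],[0,0,0,0,0,0,0],[0,0,0,0,0,0,0],[0,0,0,0,0,0,0]])

```text
time_s: 39.65
ee_pos: [0.5704, 0.0288, 0.1482]
eef_rot: [-3.14, -0.003, 0.193]
force: [-8.5, -0.8, 23.5]
grip_width: 0.0001
grip_force: 11.8
```

>>> servo_tool(plan=[[0,0,0,-0.005,0,0,0],[0,0,0,-0.01,0,0,0],[0,0,0,-0.03,0,0,0],[0,0,0,-0.03,0,0,0],[0,0,0,-0.02,0,0,0],[0,0,0,0,0,0,0],[0,0,0,0,0,0,0],[0,0,0,0,0,0,0]])

```text
time_s: 40.65
ee_pos: [0.5694, 0.0286, 0.2394]
eef_rot: [-3.139, 0.002, 0.193]
force: [-1.1, -0.2, -0.6]
grip_width: 0.0003
grip_force: 0.0
```

```bash
python3 - <<'E'
from m import *
b,W,c=shot("side"); z=W[...,2]; save("s6",b[130:300,170:380].repeat(3,0).repeat(3,1))
a,Wt,c=shot("top"); z=Wt[...,2]
rect(Wt,box((372,184))&(z>.028)&(z<.042),"pile")
W2=W; n=np.hypot(W2[...,0]-.5715,W2[...,1]-.030)<.03
print("collar/top z",np.nanpercentile(W2[n][:,2],[50,90,99,100]))
print(ctrl.get_obs()["ee_pos"],ctrl.get_obs()["force"])
E
```

```text
pile 906 [ 541.6 -321.4] [109.8  65.9] z0.0348 longyaw 0.197
collar/top z [0.13740979 0.39000256 0.46288409 0.46513804]
[0.56952278 0.02862204 0.23976545] [-1.60689067  1.26535339 -0.381414  ]
```

View pics/s6.png

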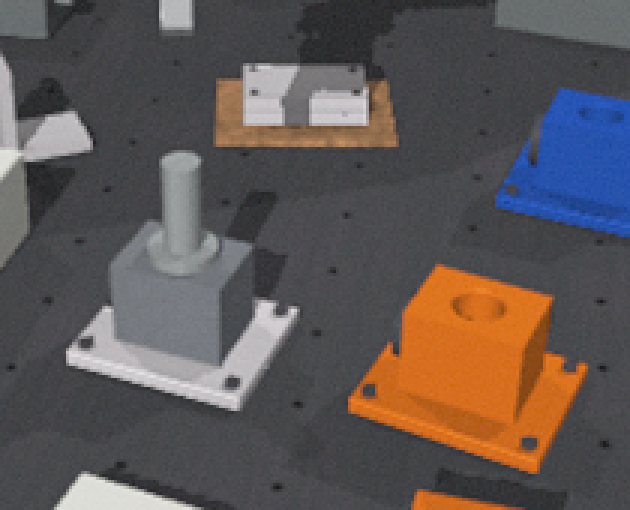

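The picture shows the collar seated on the housing at (183,250), the pile neat on the mat at (305,105), and the arm clear.

```bash
python3 -c "
from station import ctrl; print(ctrl.hand_in())"
```

```text
the job is handed in; nothing more can be done
None
```

I handed the job in at about 41 s: both plates are in one pile on the mat, and the shaft is seated with its collar on the housing. The ring, bracket and stop box were not part of any move; the hand-in gave no verdict.

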